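Press a bush home with the bench ratchet clamp

TASK

Press the brass bush fully home, flush in its carrier block, by pumping the trigger of the ratchet clamp, and never force the trigger (keep every push on the clamp under 25 N). Then hold the release button down until the moving jaw has run all the way back, lift the carrier out, set it down flat on its underside, without dropping it, in the shallow open tray on the robot's left of the clamp, and leave it there. Leave the other things on the bench alone, and do not push the jaw or the bush with the fingers.

Things in the scene. Friction and masses are not known exactly. Their poses are not given: they have to be found in the camera images.
- clamp: Ratchet bar clamp fixed to the bench on a grey bed plate 340 x 90 x 12 mm (x -200 to 140, y +-45). Origin: on the bench below the bar. x runs along the bar in the clamping direction, from hand grip to fixed jaw; z up. The jaw clicks towards +x only, 4.5 mm a click, until released. Light linkage: a push over 25 N anywhere on it does damage.
- trigger_pivot (a point): The trigger's pivot, at x -70, z 103 mm of the clamp, on top of the black head (x -95 to 5, 44 mm wide, cheek tops at z 98; two ears beside the pivot reach z 115). The lever reaches 100 mm from here towards -x, over a level black hand grip (top at z 50).
- nest (a point): Centre of the nest floor the carrier lies on, x 96, z 30 mm of the clamp. Low side lips at y = +-27.5 to +-33.5 mm, tops at z 36, 46 mm long.
- fixed_jaw (a point): Centre of the fixed steel jaw's face (x 120, z 55 mm of the clamp), 56 mm wide, 20 thick, top at z 85. It backs the carrier.
- jaw: Moving jaw: dark steel plate with rubber pad, 46 wide, 50 high, 16 thick, top at z 80. Origin: centre of its pad face, axes as the clamp's. In the clamp's frame at x = 28 mm fully back (starts up to 12 mm further on), 84 at most. A spring of 3 to 4 N drives it back when released.
- trigger (a joint): Trigger lever angle (rad): 0 at rest, raised; 0.46 at its hard lower stop. A spring (1.3 to 2.5 N at the pad) lifts it; let it come fully up between strokes. A full stroke moves the jaw about 9 mm and needs 3 to 5 N running free, 7 to 11 N pressing the bush. When the bush is home it stalls part-way down and the force climbs steeply; where varies.
- trigger_pad (a point): The centre of the top of the flat black paddle (36 x 30 mm) at the end of the trigger lever. Push it straight down, for instance with the closed fingertips: 41 mm from rest is a full working stroke, at about 43 to 44 mm it meets the hard stop.
- release_top (a point): Centre of the top of the steel release button, a disc 22 mm across on the head, 109 mm above the bench; travel 7 mm straight down to a stop. 2 N to start, about 6 N fully down; pressed by 4 mm or more it frees the jaw, if the trigger is fully up. It jumps a little as the ratchet clicks.
- carrier: The loose work piece: a square aluminium block, 48 (x) x 50 (y) x 50 (z) mm, about 0.3 kg, lying in the nest, axes along the clamp's. Origin: centre of its underside. The brass bush enters its -x face. It may first slide up to 8 mm in the nest until it meets the fixed jaw. Grip it from above across y, on its bare sides.
- bush: The brass bush in the carrier, a cylinder 30 mm across on the block's axis (z 25), standing 10 to 14 mm proud of the block's -x face at the start. Origin: centre of its outer (-x) face; x points into the block. Flush (x = -24 mm in the carrier's frame) it is home. It is a tight fit: about 12 N moves it, and it stays where it is pushed.
- tray: A shallow open red tray (the deeper red bins at the far edge are not it) 140 (x) x 130 (y) x 28 mm high, walls and floor 4 mm thick, fixed on the bench to the left (+y) of the clamp. Origin: centre of its underside.
- socket: a steel socket, a plain tube 26 mm across and 38 mm high, standing beside the clamp. A bystander. Origin: centre of its underside
- spare_bush: a spare brass bush, a loose tube 30 mm across and 34 mm high, standing upright on the bench beside the clamp; not the one to press. A bystander. Origin: centre of its underside
- wrench: a steel spanner 180 mm long lying on the bench to the robot's right of the clamp. A bystander. Origin: on its underside, on its long axis
- driver: a screwdriver 190 mm long lying beyond the clamp. A bystander. Origin: on its underside, on its long axis
- grease_jar: a jar 64 mm across and 80 mm high beyond the tray and clamp. A bystander. Origin: centre of its underside
- oil_bottle: a black bottle 68 mm across and 200 mm high, on the bench to the right. A bystander. Origin: centre of its underside
- carton: a cardboard box 110 x 140 x 90 mm, far right on the bench. A bystander. Origin: centre of its underside
There are look-alikes about, which are no part of the job. Several things have the shape of the carrier; the one meant has the colours described above. Of the things that look like the tray, the smaller one is meant.

How it is judged (in metres and radians):
On the way, in this order (a step that is already met when the one before it is completed fails the run):
1. the clamp's jaw has pressed the bush home: its face within 1.6 mm of flush, the carrier in the nest (x of bush in the frame of carrier above -0.0256 m and x of jaw in the frame of clamp above 0.062 m and x of carrier in the frame of clamp between 0.085 and 0.102 m and z of carrier in the frame of clamp below 0.036 m and y of carrier in the frame of clamp between -0.01 and 0.01 m), for 0.1 s.
2. the release has let the jaw run back to within 5 mm of its rest, the carrier still in the nest (x of bush in the frame of carrier above -0.0256 m and x of jaw in the frame of clamp below 0.033 m and x of carrier in the frame of clamp between 0.085 and 0.102 m and z of carrier in the frame of clamp below 0.036 m and y of carrier in the frame of clamp between -0.01 and 0.01 m), for 0.1 s.
At the end, for the whole second after the job is handed in: The carrier rests flat on the tray's floor, on its underside (tilt under 0.1 rad), inside the walls, still and let go; its bush is within 1.6 mm of flush; the clamp's jaw is within 5 mm of fully back (x of bush in the frame of carrier above -0.0256 m and x of jaw in the frame of clamp below 0.033 m and x of carrier in the frame of tray between -0.045 and 0.045 m and y of carrier in the frame of tray between -0.04 and 0.04 m and z of carrier in the frame of tray below 0.008 m and angle between carrier's own z axis and vertical below 0.1 rad and linear speed of carrier below 0.02 m/s); the robot touches nothing.
It fails at once if the fingers or gripper pushed the clamp with more than 25 N (contact force between any of the fingers, the arm and clamp above 25 N).
It fails at once if the jaw was pushed by the fingers (contact force between the fingers and jaw above 3 N).
It fails at once if the bush was pushed by the fingers (contact force between the fingers and bush above 3 N).
It fails at once if the carrier was dropped (it fell freely by more than about 20 mm) (linear speed of carrier above 0.6 m/s and contact force between the fingers and carrier below 0.5 N).
It fails at once if a bystander was moved by more than 30 mm (distance of any of socket, spare_bush, wrench, driver, grease_jar, oil_bottle, carton from where it was at the start of the episode above 0.03 m).
It also fails if it takes over 70 s, if anything falls off the work surface, if the arm or the gripper's body presses on something with over 40 N, if the wrist force passes 120 N, or if a joint passes its speed limit or range.

ROBOT

A 6-joint arm with a two-finger parallel gripper is mounted at the origin on the work surface. World frame = base frame: x ahead of the robot, y to its left, z up, the work surface at z = 0. Lengths are in mm, angles in rad, forces in N, time in s.
With the tool pointing down it reaches from about 375 to 975 mm from the base axis. Payload 3.8 kg.
Tool frame: the origin (TCP) lies midway between the tips of the shut fingers; the grasp point (between the pads) lies 19 mm behind it; z points along the fingers, y is the line along which they close (so a half turn about z gives the same grasp; the last joint's range is limited). The gripper opens to 88 mm and grips with 3 to 60 N. Pads are 18 mm wide; open, the fingers measure 123 mm over their backs; the gripper's body (75 mm by 187 mm) begins 45 mm behind the grasp point.
Start: joints at [1.311, 0.264, 1.604, -0, 1.274, -0.037], TCP at [149.147, 658.311, 238.706] pointing down, gripper open.
Joint ranges: [-2.63, 2.63], [-0.94, 2.18], [0.31, 2.57], [-1.31, 4.45], [0, 2.66], [-2.55, 2.55]. Speed limits (rad/s): [2.57, 2.57, 3.14, 3.14, 3.14, 3.14].

INTERFACE

Orientations are given as a 3x3 rotation matrix whose columns are the frame's x, y, z axes.
In Python, from cell import telemetry, viewer, sign_off gives the robot as it stands.
- The arm moves only by the tool drive_tool, never from a script. Its argument "rows" is a list of rows, each a list of 6 numbers: the shift along the tool's x, y, z in units of 0.15 m (1.0 is 0.15 m), then the turn, a rotation vector about the tool's x, y, z in units of 30 degrees (1.0 is 30 degrees). A call has 1 to 20 rows; each row is the pose to reach, as a shift and turn from the pose commanded when the call began, along the tool's axes at that moment; what a row does not reach only later rows make up. A row lasts 1/8 s, in which the tool goes at most 62.5 mm and 10.7 degrees, less where a joint would pass 70% of its speed; a pose out of reach is approached as far as the arm can. A call with a number of a shift or a turn outside -1 to 1 is refused whole. A call with a gripper value outside its range is refused whole. "gripper" is the opening, from -1 (shut) to 1 (fully open), so that 0 is half open, set as the call begins (left out, the last holds). The fingers move at their own pace and stop on an object; the grip force is fixed at half the most. Time passes only in rows, so rows that repeat a pose let the fingers close. It gives the time, the measured TCP pose, the force, the opening and the grip force at its end, in the units of the state.
- telemetry.read_state(): the state, without advancing time (a new reading comes with each control period).
- viewer.get_image(name): name is "scene" or "top" or "wrist"; returns a dict with "img" (420x560x3 uint8, red, green, blue), "vertical_fov" (degrees; the focal length in pixels is half the picture's height over the tangent of half this angle, whatever the lens; pixels are square), "cx", "cy" (the principal point, pixels), "rvec" (rotation vector, rad) and "tvec" (3), from world to camera coordinates, as OpenCV has them. Camera axes: x right, y down, z forward; pixel columns grow to the right and rows downward; lengths in mm; the calibration is good to about 2 mm. A picture is of the moment at which its call begins. There is no depth.
- sign_off(): hands the job in; it is judged then, once.
The state is a dict: "time": time; "q": joint angles; "joint_vel": joint speeds; "effort": joint torques, N m; "position": TCP position; "ee_rot": TCP orientation; "force": force on the tool from outside, world axes, zero at the start; "torque": the same for the moment, N m; "width": opening from 0.0 (shut) to 1.0 (fully open); "grip_force": force on a finger pad.
Only numpy, scipy, OpenCV 4.12 (cv2) and the standard library are available. Lean on these libraries where they do the work, as an engineer would, in place of code of your own. Each camera call takes 0.05 s, during which the arm holds its last target. There are 200 camera calls.

## Working session

There is one attempt and no reset: what is moved stays moved. The work goes in short steps, Python scripts to look and compute and a tool call to move; the robot and the scene stay as the last step left them, time stands still between calls to the robot, and variables do not carry over. Pictures are saved under pics/ and viewed, at most 10 in all, crops included, and the job is handed in when it is done.

Besides the shell and the picture viewer there is one more tool, called as name(argument=value, ...) on one line, values as JSON. drive_tool: Moves the arm, as the interface text tells. Its arguments: {"type":"object","properties":{"rows":{"type":"array"},"gripper":{"type":"number"}},"required":["rows"]}

```bash
mkdir -p pics; cat > h.py <<'E'
import numpy as np, cv2
from cell import telemetry, viewer, sign_off
def grab(name,fn):
    d=viewer.get_image(name); cv2.imwrite('pics/'+fn+'.png',cv2.cvtColor(d['img'],cv2.COLOR_RGB2BGR))
    np.save('pics/'+fn+'.npy',{k:v for k,v in d.items()},allow_pickle=True); return d
def load(fn): return np.load('pics/'+fn+'.npy',allow_pickle=True).item()
def cam(d):
    f=d['img'].shape[0]/2/np.tan(np.radians(d['vertical_fov'])/2)
    K=np.array([[f,0,d['cx']],[0,f,d['cy']],[0,0,1]]); R=cv2.Rodrigues(np.array(d['rvec'],float))[0]
    return K,R,np.array(d['tvec'],float).ravel()
def ray(d,u,v,z):
    K,R,t=cam(d); c=-R.T@t; r=R.T@np.linalg.inv(K)@np.array([u,v,1.]); return c+r*(z-c[2])/r[2]
def proj(d,P):
    K,R,t=cam(d); p=(R@np.atleast_2d(P).T).T+t; p=p@K.T; return p[:,:2]/p[:,2:]
E
python3 - <<'E'
from h import *
a=grab('top','t0');b=grab('scene','s0')
s=telemetry.read_state();print({k:np.round(v,3).tolist() for k,v in s.items()})
for d in(a,b):K,R,t=cam(d);print(K[0,0],-R.T@t)
E
```

```text
{'time': 0.1, 'q': [1.311, 0.265, 1.605, -0.0, 1.274, -0.037], 'joint_vel': [0.001, -0.002, -0.003, -0.0, -0.0, -0.0], 'effort': [-0.001, -50.362, -35.807, 0.073, 0.023, -0.0], 'position': [148.994, 657.689, 237.528], 'ee_rot': [[-0.975, 0.221, -0.001], [0.221, 0.975, -0.002], [0.0, -0.002, -1.0]], 'force': [0.369, 0.269, 0.792], 'torque': [0.063, -0.01, -0.059], 'grip_force': 0.0, 'width': 1.0}
444.0853225796725 [ 488.16907734   12.44808602 1361.05896428]
497.3865083584478 [1024.38900744  730.10474449 1413.94847779]
```

View pics/t0.png

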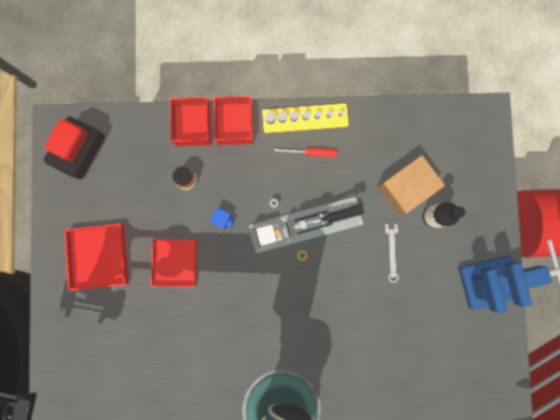

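View pics/s0.png

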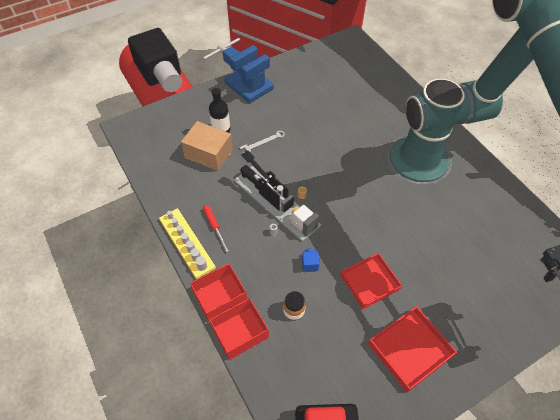

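The top view shows:
- The clamp runs from its grip at about (350,210) to its fixed jaw at about (258,237).
- **Carrier candidates:** the silver block in the nest at (269,234) and the blue block at (223,218). The silver one fits, since it is aluminium and lies in the nest with the brass bush.
- **Tray candidates:** the small red tray (174,263), the large one (96,257), and the deeper bins (190,120) and (234,120). The small one at (174,263) fits.

I'll confirm both in one crop.

```bash
python3 - <<'E'
from h import *
a=load('t0');i=cv2.cvtColor(a['img'],cv2.COLOR_RGB2BGR)
c=cv2.resize(i[185:295,140:374],None,fx=3.4,fy=3.4,interpolation=cv2.INTER_CUBIC);cv2.imwrite('pics/c1.png',c)
# tray: red mask
h=cv2.cvtColor(i,cv2.COLOR_BGR2HSV);m=(((h[...,0]<8)|(h[...,0]>172))&(h[...,1]>150)&(h[...,2]>70)).astype(np.uint8)
m[:, :145]=0;m[:,205:]=0;m[:230]=0
r=cv2.minAreaRect(cv2.findNonZero(m));b=cv2.boxPoints(r);print(r);print([np.round(ray(a,*p,28),1)[:2].tolist() for p in b])
E
```

```text
((172.99998474121094, 263.0), (43.99999237060547, 45.99999237060547), 0.0)
[[377.2, 377.5], [513.6, 376.1], [509.6, 244.6], [373.2, 247.0]]
```

View pics/c1.png

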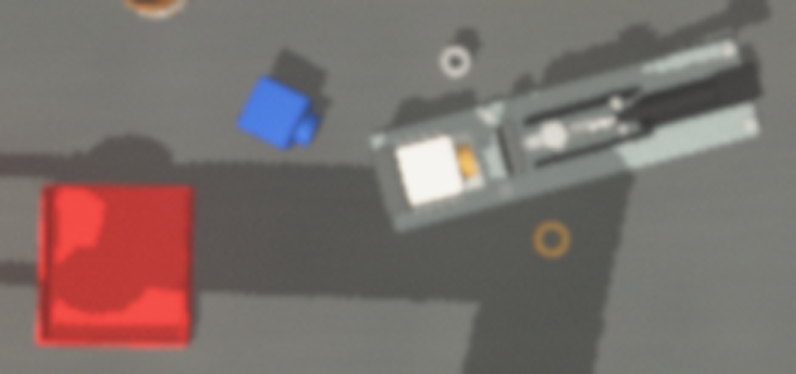

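The crop confirms both. The silver block with its brass bush (465,160) lies in the nest of the grey clamp, and the blue block is the look-alike. The red tray at (115,265) is the small one. The bed plate corners are at crop (372,137), (400,230), (737,42) and (758,132).

```bash
python3 - <<'E'
from h import *
a=load('t0')
px=np.array([[372,137],[400,230],[737,42],[758,132]])/3.4+[140,185]-0.35
W=np.array([ray(a,*p,12)[:2] for p in px]);print(W.round(1).tolist())
C=np.array([[140,-45],[140,45],[-200,-45],[-200,45]],float)
for s in (1,-1):
    c=C*[1,s]
    mc,mw=c.mean(0),W.mean(0);U,S,V=np.linalg.svd((c-mc).T@(W-mw));D=np.diag([1,np.linalg.det(V.T@U.T)])
    R=V.T@D@U.T;t=mw-R@mc;e=(c@R.T+t-W);print(s,np.degrees(np.arctan2(R[1,0],R[0,0])),t,e.round(1).tolist())
    f=lambda x,y=0:(R@[x,y]+t).round(1).tolist()
    for n,x in dict(pad=-155,rel=-20,piv=-70,nest=96,fj=120).items():print(n,f(x))
T=np.array([[377.2,377.5],[513.6,376.1],[509.6,244.6],[373.2,247.0]]).mean(0);print('tray',T)
E
```

```text
[[550.6, 82.6], [467.0, 59.9], [626.1, -247.5], [544.6, -262.8]]
1 103.18972136533046 [540.25224639 -62.76677085] [[1.5, 1.2], [-2.5, 3.4], [3.6, 0.3], [-2.6, -4.9]]
pad [575.6, -213.7]
rel [544.8, -82.2]
piv [556.2, -130.9]
nest [518.3, 30.7]
fj [512.9, 54.1]
-1 103.22048665202175 [540.23656366 -62.77045067] [[-86.2, -19.4], [85.0, 23.9], [-84.0, -20.2], [85.1, 15.6]]
pad [575.7, -213.7]
rel [544.8, -82.2]
piv [556.2, -130.9]
nest [518.3, 30.7]
fj [512.8, 54.0]
tray [443.4 311.3]
```

Clamp pose: origin about (540,-63), yaw 103.2°. Tray centre about (443,311). I'll shut the gripper, swing above the clamp with the tool x axis along clamp x, and look with the wrist camera.

drive_tool(rows=[[-0.25,-0.25,-0.1,0,0,0.25],[-0.5,-0.5,-0.2,0,0,0.5],[-0.75,-0.75,-0.3,0,0,0.75],[-1,-1,-0.4,0,0,1],[-1,-1,-0.4,0,0,1]], gripper=-1)

```text
time: 0.72
position: [264.1, 477.0, 300.2]
ee_rot: [[-0.731, 0.682, 0.002], [0.682, 0.731, 0.002], [-0.0, 0.002, -1.0]]
force: [0.4, 0.5, 0.4]
width: 0.455
grip_force: 0.0
```

drive_tool(rows=[[-0.25,-0.1,0,0,0,0.25],[-0.5,-0.2,0,0,0,0.5],[-0.75,-0.3,0,0,0,0.75],[-1,-0.4,0,0,0,1],[-1,-0.4,0,0,0,1]])

```text
time: 1.35
position: [332.0, 331.9, 298.0]
ee_rot: [[-0.295, 0.956, -0.001], [0.956, 0.295, -0.001], [-0.0, -0.001, -1.0]]
force: [-0.3, 1.1, 0.4]
width: 0.001
grip_force: 0.0
```

drive_tool(rows=[[-0.33,0.13,0,0,0,0.13],[-0.67,0.27,0,0,0,0.13],[-1,0.4,0,0,0,0.13],[-1,0.4,0,0,0,0.13]])

```text
time: 1.85
position: [434.9, 206.6, 298.0]
ee_rot: [[-0.229, 0.974, -0.001], [0.974, 0.229, -0.0], [-0.0, -0.001, -1.0]]
force: [-0.0, -0.3, -0.6]
width: 0.003
grip_force: 0.0
```

drive_tool(rows=[[-0.33,0.04,0,0,0,0],[-0.67,0.1,0,0,0,0],[-1,0.13,0,0,0,0],[-1,0.13,0,0,0,0]])

```text
time: 2.35
position: [487.5, 65.7, 298.2]
ee_rot: [[-0.229, 0.973, -0.001], [0.973, 0.229, 0.0], [0.001, -0.001, -1.0]]
force: [-0.6, 0.4, -0.6]
width: 0.006
grip_force: 0.0
```

drive_tool(rows=[[-0.33,0,0,0,0,0],[-0.67,0,0,0,0,0],[-1,0,0,0,0,0],[-1,0,0,0,0,0],[-1,0,0,0,0,0]])

```text
time: 2.98
position: [521.6, -77.7, 298.2]
ee_rot: [[-0.232, 0.973, -0.001], [0.973, 0.232, 0.002], [0.002, -0.001, -1.0]]
force: [-0.8, 0.4, -0.4]
width: 0.001
grip_force: 0.0
```

```bash
python3 - <<'E'
from h import *
w=grab('wrist','w1');s=telemetry.read_state();print(s['time'],s['position'],np.round(s['ee_rot'],3).tolist(),s['force'],s['q'])
K,R,t=cam(w);print(K[0,0],-R.T@t,(R.T).round(2).tolist())
cv2.imwrite('pics/w1b.png',cv2.resize(cv2.imread('pics/w1.png'),(800,600),interpolation=cv2.INTER_CUBIC))
E
```

```text
3.025 [521.53933988 -77.5813289  298.36689957] [[-0.233, 0.972, -0.001], [0.972, 0.233, 0.001], [0.001, -0.0, -1.0]] [-0.50744171 -0.10497478  0.39551169] [-1.95636371e-01 -4.95440935e-02  1.83962220e+00  1.14708138e-03
  1.35242384e+00 -4.31040008e-01]
312.66159576699334 [504.18166113  -2.43432235 443.93543643] [[0.97, 0.22, 0.07], [0.23, -0.93, -0.29], [0.0, 0.3, -0.95]]
```

View pics/w1b.png

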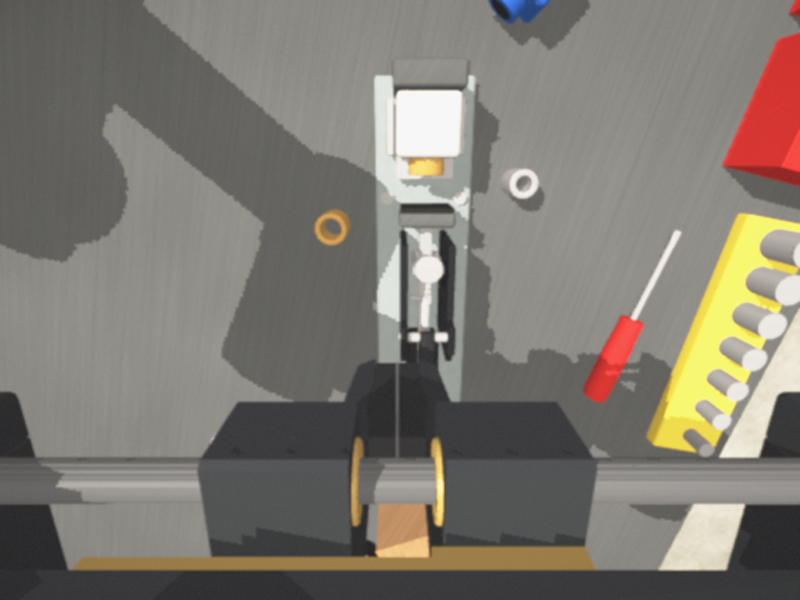

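The wrist view (800x600) shows, with the clamp running straight up the picture:
- The release button at (428,269) and the pivot ears at about (427,337).
- The jaw top from (400,207) to (454,225), and the bush at (425,166).
- The carrier top with corners (396,92) to (462,156).
- The fixed jaw top from (392,60) to (468,88). Socket and spare bush stand clear on either side.

```bash
python3 - <<'E'
from h import *
w=load('w1');th=np.radians(103.2);R=np.array([[np.cos(th),-np.sin(th)],[np.sin(th),np.cos(th)]]);o=np.array([540.25,-62.8])
def P(n,u,v,z):
    p=ray(w,u*.7,v*.7,z)[:2];print(n,p.round(1),'clamp',(R.T@(p-o)).round(1))
P('rel',428,269,109)
P('ears',427,337,115)
for u,v in[(392,60),(468,60),(394,84),(469,84)]:P('fj',u,v,85)
for u,v in[(396,92),(462,91),(462,156),(397,156)]:P('car',u,v,80)
for u,v in[(400,207),(454,207),(400,225),(454,225)]:P('jaw',u,v,80)
P('plate L far',375,76,12);P('plate R far',475,76,12);P('plate L mid',378,360,12);P('plate R near',462,400,12)
t0=load('t0')
E
```

```text
rel [546.5 -75.3] clamp [-13.6  -3.3]
ears [ 559.  -127.7] clamp [-67.5  -3.4]
fj [485.3  62.9] clamp [134.9  24.8]
fj [538.5  75.6] clamp [135.2 -29.9]
fj [490.3  47.9] clamp [119.2  23.3]
fj [543.6  60.7] clamp [119.4 -31.5]
car [492.8  43.7] clamp [114.5  21.9]
car [540.4  55.8] clamp [115.4 -27.3]
car [553.1  11.5] clamp [ 69.4 -29.5]
car [ 5.041e+02 -2.000e-01] clamp [69.2 20.9]
jaw [515.5 -37.5] clamp [30.3 18.3]
jaw [557.6 -27.4] clamp [ 30.5 -24.9]
jaw [518.8 -51.4] clamp [16.  18.3]
jaw [561.4 -41.2] clamp [ 16.1 -25.6]
plate L far [469.9  60.5] clamp [136.1  40.4]
plate R far [555.   80.9] clamp [136.5 -47.1]
plate L mid [ 532.3 -204.4] clamp [-136.    40.1]
plate R near [ 632.  -229.7] clamp [-183.5  -51.2]
```

Corrected clamp: origin about (543.5,-62), yaw 103.6°. I'll move back to look at the trigger pad.

drive_tool(rows=[[-0.35,0.06,0,0,0,0],[-0.7,0.12,0,0,0,0],[-1,0.17,0,0,0,0],[-1,0.17,0,0,0,0]])

```text
time: 3.52
position: [582.0, -220.2, 298.1]
ee_rot: [[-0.23, 0.973, -0.001], [0.973, 0.23, 0.0], [0.0, -0.0, -1.0]]
force: [-0.7, 1.1, 0.2]
width: 0.005
grip_force: 0.0
```

drive_tool(rows=[[-0.2,0,0,0,0,0],[-0.33,0,0,0,0,0],[-0.33,0,0,0,0,0],[-0.33,0,0,0,0,0]])

```text
time: 4.03
position: [592.3, -266.9, 298.7]
ee_rot: [[-0.231, 0.973, -0.0], [0.973, 0.231, 0.001], [0.001, 0.0, -1.0]]
force: [0.3, 0.4, 0.1]
width: 0.003
grip_force: 0.0
```

```bash
python3 - <<'E'
from h import *
w=grab('wrist','w2');s=telemetry.read_state();print(s['time'],s['position'],s['force'])
cv2.imwrite('pics/w2b.png',cv2.resize(cv2.imread('pics/w2.png'),(800,600),interpolation=cv2.INTER_CUBIC))
E
```

```text
4.075 [ 592.32917936 -266.90698603  298.83934287] [0.68809439 0.06940372 0.19680325]
```

View pics/w2b.png

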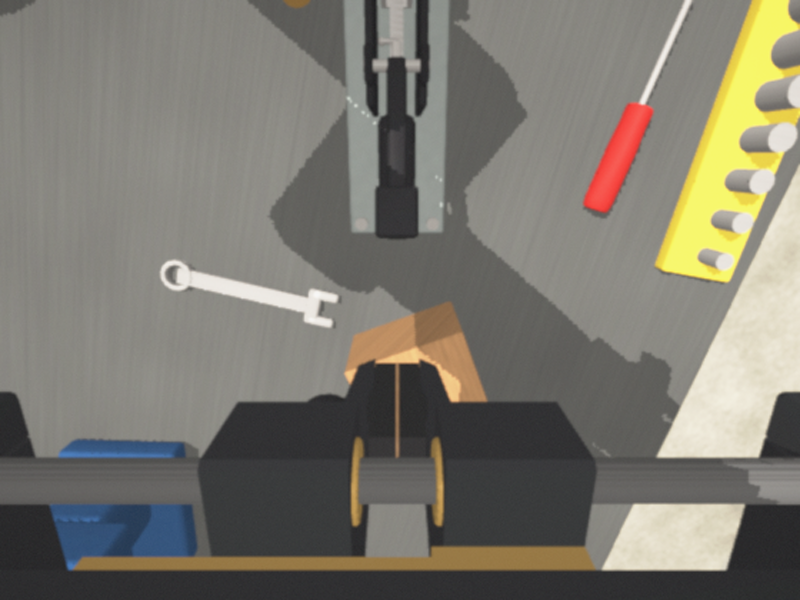

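The wrist view shows the black paddle top at about (378,187) to (416,232) beyond the lever. The pivot pin is at (397,65), and the carton and spanner are well clear.

```bash
python3 - <<'E'
from h import *
w=load('w2');th=np.radians(103.6);R=np.array([[np.cos(th),-np.sin(th)],[np.sin(th),np.cos(th)]]);o=np.array([543.5,-62.])
g=lambda u,v,z:R.T@(ray(w,u*.7,v*.7,z)[:2]-o)
print('piv',g(397,65,103),'plateL',g(351,233,12),'plateR',g(441,231,12))
for z in(50,100,110,120,130,140):
    a,b,c,d=g(378,187,z),g(416,187,z),g(377,234,z),g(417,234,z);print(z,(a-b)[1].round(1),(c-d)[1].round(1),'x',a[0].round(1),c[0].round(1),'y',((a+b+c+d)/4)[1].round(1))
print('tcp',R.T@(np.array([592.33,-266.9])-o))
E
```

```text
piv [-72.00326026  -0.83471602] plateL [-201.7871196    44.08718944] plateR [-200.21780485  -43.07840576]
50 32.6 35.4 x -156.4 -196.7 y -0.5
100 28.4 30.9 x -153.5 -188.7 y -0.5
110 27.6 30.0 x -152.9 -187.1 y -0.4
120 26.8 29.1 x -152.3 -185.5 y -0.4
130 26.0 28.2 x -151.7 -183.9 y -0.4
140 25.1 27.3 x -151.1 -182.2 y -0.4
tcp [-210.6367984     0.71976332]
```

The pad centre is at about clamp x -169, y 0 and z around 110, so I'll move over it and descend.

drive_tool(rows=[[0.13,0.01,0.2,0,0,0],[0.26,0.01,0.4,0,0,0],[0.26,0.01,0.6,0,0,0],[0.26,0.01,0.8,0,0,0],[0.26,0.01,1,0,0,0],[0.26,0.01,1,0,0,0],[0.26,0.01,1,0,0,0]])

```text
time: 4.95
position: [585.5, -229.7, 150.0]
ee_rot: [[-0.231, 0.973, 0.001], [0.973, 0.231, -0.0], [-0.001, 0.001, -1.0]]
force: [0.0, -0.5, 0.2]
width: 0.002
grip_force: 0.0
```

drive_tool(rows=[[0,0,0.05,0,0,0],[0,0,0.1,0,0,0],[0,0,0.1,0,0,0]])

```text
time: 5.32
position: [584.5, -229.7, 133.1]
ee_rot: [[-0.231, 0.973, -0.001], [0.973, 0.231, 0.0], [0.001, -0.001, -1.0]]
force: [1.3, -0.2, 0.3]
width: 0.004
grip_force: 0.1
```

drive_tool(rows=[[0,0,0.03,0,0,0],[0,0,0.06,0,0,0],[0,0,0.06,0,0,0]])

```text
time: 5.7
position: [585.2, -230.2, 124.9]
ee_rot: [[-0.231, 0.973, 0.001], [0.973, 0.231, -0.001], [-0.001, 0.001, -1.0]]
force: [0.2, -1.2, 3.1]
width: 0.003
grip_force: 1.3
```

drive_tool(rows=[[0,0,0.03,0,0,0],[0,0,0.06,0,0,0],[0,0,0.06,0,0,0]])

```text
time: 6.08
position: [584.4, -229.4, 114.8]
ee_rot: [[-0.23, 0.973, -0.001], [0.973, 0.23, 0.001], [0.001, -0.001, -1.0]]
force: [-0.6, -0.7, 1.9]
width: 0.008
grip_force: 0.3
```

drive_tool(rows=[[0,0,0.04,0,0,0],[0,0,0.08,0,0,0],[0,0,0.12,0,0,0],[0,0,0.12,0,0,0]])

```text
time: 6.58
position: [584.6, -229.7, 96.9]
ee_rot: [[-0.231, 0.973, -0.001], [0.973, 0.231, 0.001], [0.001, -0.001, -1.0]]
force: [-0.7, -0.5, 3.4]
width: 0.004
grip_force: 1.5
```

drive_tool(rows=[[0,0,0.01,0,0,0],[0,0,0.02,0,0,0],[0,0,0.02,0,0,0]])

```text
time: 6.95
position: [584.6, -229.6, 94.5]
ee_rot: [[-0.231, 0.973, -0.001], [0.973, 0.231, 0.001], [0.001, -0.0, -1.0]]
force: [-1.6, 0.3, 4.0]
width: 0.009
grip_force: 1.6
```

```bash
python3 - <<'E'
from h import *
a=grab('top','t2');s=telemetry.read_state();print(s['time'],s['position'],s['force'])
E
```

```text
7.0 [ 584.65489676 -229.57085053   94.59208142] [-2.15971448  0.7652473   3.17843411]
```

drive_tool(rows=[[0,0,0.01,0,0,0],[0,0,0.02,0,0,0],[0,0,0.02,0,0,0]])

```text
time: 7.38
position: [584.9, -229.7, 91.7]
ee_rot: [[-0.231, 0.973, -0.0], [0.973, 0.231, 0.0], [0.0, 0.0, -1.0]]
force: [-1.1, 0.5, 2.8]
width: 0.005
grip_force: 1.7
```

drive_tool(rows=[[0,0,0.01,0,0,0],[0,0,0.02,0,0,0],[0,0,0.02,0,0,0]])

```text
time: 7.75
position: [585.1, -229.7, 91.3]
ee_rot: [[-0.231, 0.973, 0.0], [0.973, 0.231, 0.0], [0.0, 0.0, -1.0]]
force: [-7.0, 3.9, 16.4]
width: 0.005
grip_force: 7.9
```

The stop is at z of about 91.4. I'll pump from 138.7 down to about 92.2.

drive_tool(rows=[[0,0,-0.1,0,0,0],[0,0,-0.2,0,0,0],[0,0,-0.33,0,0,0],[0,0,-0.33,0,0,0],[0,0,-0.33,0,0,0]])

```text
time: 8.38
position: [584.8, -229.9, 138.1]
ee_rot: [[-0.231, 0.973, 0.0], [0.973, 0.231, -0.0], [-0.0, 0.0, -1.0]]
force: [0.3, -0.4, 0.6]
width: 0.006
grip_force: 0.1
```

drive_tool(rows=[[0,0,0.05,0,0,0],[0,0,0.1,0,0,0],[0,0,0.15,0,0,0],[0,0,0.2,0,0,0],[0,0,0.25,0,0,0],[0,0,0.28,0,0,0],[0,0,0.3,0,0,0],[0,0,0.31,0,0,0],[0,0,0.31,0,0,0]])

```text
time: 9.5
position: [584.7, -229.5, 91.8]
ee_rot: [[-0.231, 0.973, -0.0], [0.973, 0.231, 0.001], [0.001, -0.0, -1.0]]
force: [-0.3, -0.7, 3.9]
width: 0.004
grip_force: 1.9
```

drive_tool(rows=[[0,0,-0.1,0,0,0],[0,0,-0.2,0,0,0],[0,0,-0.31,0,0,0],[0,0,-0.31,0,0,0],[0,0,-0.31,0,0,0]])

```text
time: 10.12
position: [584.7, -229.8, 138.2]
ee_rot: [[-0.231, 0.973, 0.0], [0.973, 0.231, 0.0], [0.0, 0.0, -1.0]]
force: [-0.0, -0.2, -0.8]
width: 0.006
grip_force: 0.0
```

```bash
python3 - <<'E'
from h import *
a=grab('top','t3');b=grab('scene','s3');z=load('s0')
print(telemetry.read_state()['force'])
th=np.radians(103.6)
for x,y,h in((30,0,80),(96,0,80)):
    P=[543.5+x*np.cos(th)-y*np.sin(th),-62+x*np.sin(th)+y*np.cos(th),h];print(proj(z,[P]),proj(a,[P]))
c=[cv2.resize(cv2.cvtColor(k['img'],cv2.COLOR_RGB2BGR)[165:245,230:330],(400,320),interpolation=cv2.INTER_CUBIC) for k in(z,b)]
e=[cv2.resize(cv2.cvtColor(k['img'],cv2.COLOR_RGB2BGR)[195:265,240:340],(400,280),interpolation=cv2.INTER_CUBIC) for k in(load('t0'),a)]
cv2.imwrite('pics/cmp.png',np.vstack([np.hstack(c),np.hstack(e)]))
E
```

```text
[ 0.99389233 -0.06263675  0.84463676]
[[289.2684357  200.03532007]] [[287.93927106 227.57811193]]
[[303.78519957 212.39111478]] [[265.87160906 233.63015197]]
```

View pics/cmp.png

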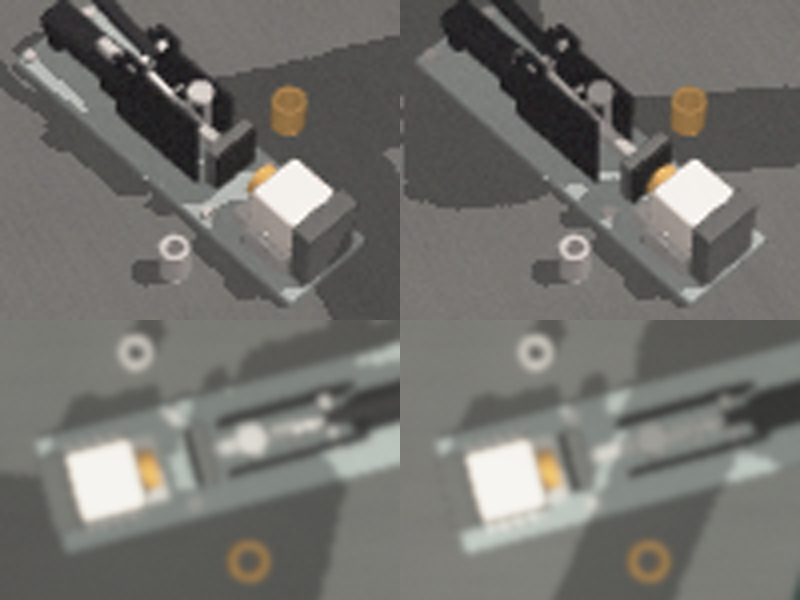

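Both views agree. The jaw has advanced about 18 mm and is now just short of the bush. There is no sign of anything else having moved. Two more strokes.

drive_tool(rows=[[0,0,0.05,0,0,0],[0,0,0.1,0,0,0],[0,0,0.15,0,0,0],[0,0,0.2,0,0,0],[0,0,0.25,0,0,0],[0,0,0.28,0,0,0],[0,0,0.3,0,0,0],[0,0,0.31,0,0,0],[0,0,0.31,0,0,0]])

```text
time: 11.35
position: [585.1, -229.8, 92.1]
ee_rot: [[-0.231, 0.973, 0.0], [0.973, 0.231, 0.0], [0.0, 0.0, -1.0]]
force: [0.1, -1.5, 6.5]
width: 0.006
grip_force: 3.4
```

drive_tool(rows=[[0,0,-0.1,0,0,0],[0,0,-0.2,0,0,0],[0,0,-0.31,0,0,0],[0,0,-0.31,0,0,0],[0,0,-0.31,0,0,0]])

```text
time: 11.98
position: [584.7, -229.7, 138.1]
ee_rot: [[-0.231, 0.973, -0.0], [0.973, 0.231, 0.0], [0.0, -0.0, -1.0]]
force: [0.7, 0.3, -0.7]
width: 0.004
grip_force: 0.1
```

drive_tool(rows=[[0,0,0.05,0,0,0],[0,0,0.1,0,0,0],[0,0,0.15,0,0,0],[0,0,0.18,0,0,0],[0,0,0.2,0,0,0],[0,0,0.2,0,0,0]])

```text
time: 12.72
position: [585.6, -231.7, 109.0]
ee_rot: [[-0.231, 0.973, 0.002], [0.973, 0.231, -0.003], [-0.003, 0.001, -1.0]]
force: [-1.3, -4.3, 5.9]
width: 0.002
grip_force: 3.3
```

drive_tool(rows=[[0,0,0.02,0,0,0],[0,0,0.04,0,0,0],[0,0,0.06,0,0,0],[0,0,0.06,0,0,0]])

```text
time: 13.22
position: [585.6, -231.7, 100.1]
ee_rot: [[-0.231, 0.973, 0.002], [0.973, 0.231, -0.003], [-0.003, 0.001, -1.0]]
force: [-0.6, -5.2, 7.5]
width: 0.005
grip_force: 3.9
```

drive_tool(rows=[[0,0,0.02,0,0,0],[0,0,0.04,0,0,0],[0,0,0.05,0,0,0],[0,0,0.05,0,0,0]])

```text
time: 13.72
position: [585.5, -231.2, 92.4]
ee_rot: [[-0.231, 0.973, 0.001], [0.973, 0.231, -0.002], [-0.002, 0.001, -1.0]]
force: [-0.5, -4.3, 7.0]
width: 0.002
grip_force: 3.7
```

drive_tool(rows=[[0,0,-0.1,0,0,0],[0,0,-0.2,0,0,0],[0,0,-0.31,0,0,0],[0,0,-0.31,0,0,0],[0,0,-0.31,0,0,0]])

```text
time: 14.35
position: [584.7, -229.7, 138.1]
ee_rot: [[-0.231, 0.973, -0.0], [0.973, 0.231, 0.0], [0.0, -0.0, -1.0]]
force: [0.3, 0.6, -0.3]
width: 0.006
grip_force: 0.0
```

drive_tool(rows=[[0,0,0.05,0,0,0],[0,0,0.08,0,0,0],[0,0,0.1,0,0,0],[0,0,0.1,0,0,0]])

```text
time: 14.85
position: [584.9, -230.3, 123.2]
ee_rot: [[-0.231, 0.973, -0.0], [0.973, 0.231, -0.0], [-0.0, -0.0, -1.0]]
force: [-1.3, -0.9, 4.4]
width: 0.002
grip_force: 1.7
```

drive_tool(rows=[[0,0,0.01,0,0,0],[0,0,0.02,0,0,0],[0,0,0.02,0,0,0]])

```text
time: 15.22
position: [585.1, -230.6, 121.1]
ee_rot: [[-0.231, 0.973, 0.001], [0.973, 0.231, -0.001], [-0.001, 0.0, -1.0]]
force: [-1.8, -3.6, 6.3]
width: 0.004
grip_force: 3.2
```

drive_tool(rows=[[0,0,0.01,0,0,0],[0,0,0.02,0,0,0],[0,0,0.02,0,0,0]])

```text
time: 15.6
position: [585.2, -231.0, 118.3]
ee_rot: [[-0.231, 0.973, 0.001], [0.973, 0.231, -0.002], [-0.002, 0.001, -1.0]]
force: [-2.3, -3.2, 7.1]
width: 0.002
grip_force: 3.2
```

drive_tool(rows=[[0,0,0.01,0,0,0],[0,0,0.02,0,0,0],[0,0,0.02,0,0,0]])

```text
time: 15.98
position: [585.3, -231.1, 115.4]
ee_rot: [[-0.231, 0.973, 0.001], [0.973, 0.231, -0.002], [-0.002, 0.001, -1.0]]
force: [-1.3, -3.8, 7.1]
width: 0.009
grip_force: 3.4
```

drive_tool(rows=[[0,0,0.01,0,0,0],[0,0,0.02,0,0,0],[0,0,0.02,0,0,0]])

```text
time: 16.35
position: [585.0, -229.7, 111.0]
ee_rot: [[-0.231, 0.973, 0.0], [0.973, 0.231, 0.0], [0.0, 0.0, -1.0]]
force: [1.2, -2.3, 2.6]
width: 0.006
grip_force: 1.0
```

drive_tool(rows=[[0,0,0.01,0,0,0],[0,0,0.02,0,0,0],[0,0,0.02,0,0,0]])

```text
time: 16.73
position: [585.0, -229.8, 108.1]
ee_rot: [[-0.231, 0.973, 0.0], [0.973, 0.231, 0.0], [-0.0, 0.0, -1.0]]
force: [0.9, 0.0, 4.4]
width: 0.007
grip_force: 1.8
```

drive_tool(rows=[[0,0,0.01,0,0,0],[0,0,0.02,0,0,0],[0,0,0.02,0,0,0]])

```text
time: 17.1
position: [585.0, -229.9, 105.2]
ee_rot: [[-0.231, 0.973, 0.0], [0.973, 0.231, -0.0], [-0.0, 0.0, -1.0]]
force: [0.3, -2.2, 3.4]
width: 0.006
grip_force: 2.0
```

drive_tool(rows=[[0,0,0.01,0,0,0],[0,0,0.02,0,0,0],[0,0,0.02,0,0,0]])

```text
time: 17.48
position: [584.9, -229.8, 102.0]
ee_rot: [[-0.231, 0.973, 0.0], [0.973, 0.231, 0.0], [0.0, 0.0, -1.0]]
force: [1.8, -1.6, 3.4]
width: 0.006
grip_force: 1.6
```

drive_tool(rows=[[0,0,0.01,0,0,0],[0,0,0.02,0,0,0],[0,0,0.02,0,0,0]])

```text
time: 17.85
position: [585.0, -229.9, 100.0]
ee_rot: [[-0.231, 0.973, 0.0], [0.973, 0.231, -0.0], [-0.0, 0.0, -1.0]]
force: [-1.7, -0.4, 7.9]
width: 0.006
grip_force: 4.1
```

drive_tool(rows=[[0,0,0.01,0,0,0],[0,0,0.01,0,0,0],[0,0,0.01,0,0,0]])

```text
time: 18.23
position: [585.1, -230.0, 99.2]
ee_rot: [[-0.231, 0.973, 0.0], [0.973, 0.231, -0.0], [-0.0, 0.0, -1.0]]
force: [-2.3, -1.1, 10.4]
width: 0.008
grip_force: 5.4
```

drive_tool(rows=[[0,0,0.01,0,0,0],[0,0,0.01,0,0,0],[0,0,0.01,0,0,0]])

```text
time: 18.6
position: [585.1, -230.0, 98.2]
ee_rot: [[-0.231, 0.973, 0.0], [0.973, 0.231, -0.0], [-0.0, 0.0, -1.0]]
force: [-3.3, -0.1, 13.6]
width: 0.005
grip_force: 6.7
```

drive_tool(rows=[[0,0,0.01,0,0,0],[0,0,0.01,0,0,0],[0,0,0.01,0,0,0]])

```text
time: 18.98
position: [585.1, -229.9, 97.3]
ee_rot: [[-0.231, 0.973, 0.0], [0.973, 0.231, -0.0], [-0.0, 0.0, -1.0]]
force: [-4.7, 0.4, 16.7]
width: 0.005
grip_force: 8.0
```

It stalled with the force climbing steeply (16.7 N), so the bush should be home. I'll raise, move above the release button, and check with the wrist camera.

drive_tool(rows=[[0,0,-0.15,0,0,0],[0,0,-0.3,0,0,0],[0,0,-0.45,0,0,0],[0,0,-0.6,0,0,0],[0.3,0,-0.7,0,0,0],[0.65,0,-0.7,0,0,0],[1,0,-0.7,0,0,0],[1,0,-0.7,0,0,0]])

```text
time: 19.98
position: [547.9, -80.4, 198.1]
ee_rot: [[-0.234, 0.972, -0.004], [0.972, 0.234, 0.002], [0.003, -0.003, -1.0]]
force: [0.1, -1.3, 0.6]
width: 0.006
grip_force: 0.0
```

drive_tool(rows=[[0.06,0,0,0,0,0],[0.06,0,0,0,0,0],[0.06,0,0,0,0,0]])

```text
time: 20.35
position: [548.3, -76.0, 199.5]
ee_rot: [[-0.23, 0.973, -0.0], [0.973, 0.23, -0.0], [-0.0, -0.0, -1.0]]
force: [-0.2, 0.7, 0.3]
width: 0.006
grip_force: 0.0
```

```bash
python3 - <<'E'
from h import *
w=grab('wrist','w3');s=telemetry.read_state();print(s['time'],s['position'],s['force'])
cv2.imwrite('pics/w3b.png',cv2.resize(cv2.imread('pics/w3.png')[:300,140:460],(800,750),interpolation=cv2.INTER_CUBIC)[:600])
E
```

```text
20.4 [548.37448767 -75.96929017 199.55763596] [-0.51703676  0.62347709  0.1615447 ]
```

View pics/w3b.png

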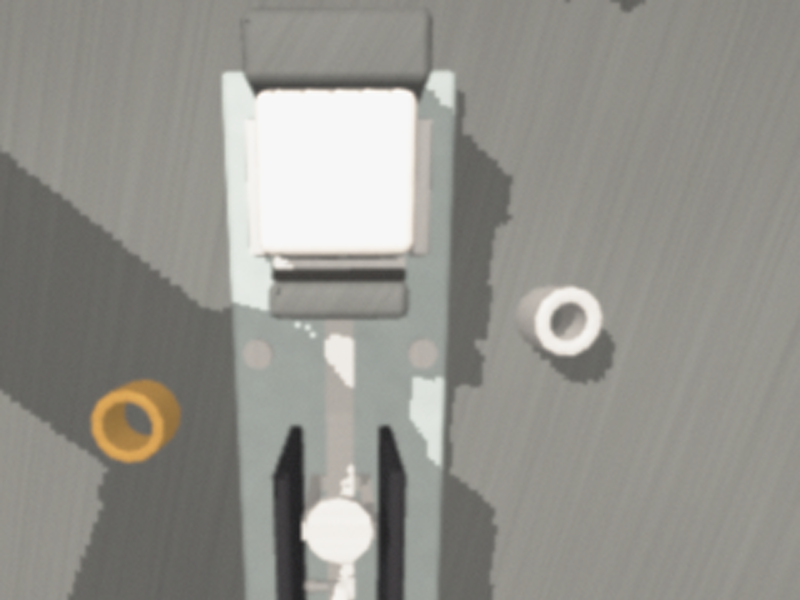

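The wrist crop shows the carrier against the fixed jaw (near edge at row 253) and the jaw right behind it (pad rows 262-280, plate to 316). No brass is visible. The button is at (338,530). I'll check the numbers.

```bash
python3 - <<'E'
from h import *
w=load('w3');th=np.radians(103.6);R=np.array([[np.cos(th),-np.sin(th)],[np.sin(th),np.cos(th)]]);o=np.array([543.5,-62.])
g=lambda u,v,z:(R.T@(ray(w,u/2.5+140,v/2.5,z)[:2]-o)).round(1)
print('rel',g(338,530,109),'fj',g(250,84,85),g(425,84,85))
for v in(90,253):print('car',v,g(260,v,80),g(414,v,80))
for v in(258,265,272,281,316):print('jaw',v,g(272,v,80),g(405,v,80))
print('cam',R.T@((-cam(w)[1].T@cam(w)[2])[:2]-o),'tcp',R.T@(np.array([548.37,-75.97])-o))
i=w['img'];print([i[r,208].tolist() for r in range(98,116)])
E
```

```text
rel [-13.8  -0.1] fj [117.3  25. ] [117.  -26.7]
car 90 [116.7  22.6] [116.4 -23.9]
car 253 [70.2 24.4] [ 69.9 -24.9]
jaw 258 [68.7 20.6] [ 68.4 -22. ]
jaw 265 [66.5 20.7] [ 66.3 -22.1]
jaw 272 [64.4 20.8] [ 64.1 -22.1]
jaw 281 [61.6 20.9] [ 61.4 -22.2]
jaw 316 [50.7 21.2] [ 50.4 -22.4]
cam [62.79367811 -2.35808332] tcp [-14.72343727  -1.44851475]
[[149, 148, 141], [149, 148, 140], [150, 148, 141], [148, 148, 140], [149, 148, 141], [148, 146, 139], [150, 149, 142], [149, 147, 141], [149, 147, 141], [151, 149, 143], [150, 149, 143], [151, 149, 143], [148, 146, 140], [142, 140, 134], [140, 139, 133], [133, 133, 126], [114, 113, 108], [104, 103, 99]]
```

```bash
python3 - <<'E'
from h import *
i=load('w3')['img']
for c in(252,262,275,288,298):print(c,[i[r,c].tolist() for r in range(98,116)])
c=cv2.resize(cv2.cvtColor(i,cv2.COLOR_RGB2BGR)[85:135,235:315],(800,500),interpolation=cv2.INTER_CUBIC);cv2.imwrite('pics/w3c.png',c)
E
```

```text
252 [[247, 246, 244], [243, 240, 234], [229, 222, 214], [186, 178, 168], [161, 157, 150], [206, 201, 193], [238, 235, 230], [242, 240, 236], [235, 231, 227], [183, 178, 171], [105, 100, 97], [71, 68, 65], [69, 66, 63], [71, 69, 67], [99, 96, 92], [133, 132, 126], [146, 146, 139], [146, 144, 138]]
262 [[247, 245, 243], [243, 239, 234], [231, 224, 215], [193, 183, 173], [137, 132, 125], [134, 131, 125], [176, 170, 164], [188, 182, 176], [175, 169, 164], [132, 128, 123], [86, 83, 79], [69, 68, 64], [66, 65, 62], [69, 69, 67], [95, 94, 90], [134, 132, 127], [150, 148, 142], [155, 154, 148]]
275 [[246, 245, 242], [242, 238, 231], [228, 221, 211], [190, 181, 170], [135, 131, 126], [130, 128, 122], [174, 169, 162], [186, 180, 174], [172, 167, 161], [132, 129, 123], [85, 84, 80], [70, 68, 64], [68, 67, 64], [71, 69, 66], [97, 97, 93], [137, 136, 130], [152, 152, 145], [158, 157, 150]]
288 [[246, 244, 241], [242, 237, 231], [228, 220, 212], [187, 177, 167], [130, 126, 120], [132, 129, 125], [176, 171, 165], [187, 181, 175], [171, 167, 160], [117, 114, 109], [77, 76, 71], [66, 64, 62], [67, 64, 62], [69, 68, 66], [97, 96, 92], [134, 135, 128], [151, 149, 143], [156, 154, 148]]
298 [[245, 243, 239], [240, 235, 227], [222, 215, 203], [174, 167, 158], [144, 140, 134], [156, 152, 147], [181, 176, 169], [187, 182, 175], [171, 167, 161], [117, 113, 110], [77, 75, 72], [68, 67, 63], [67, 66, 63], [70, 69, 65], [97, 96, 91], [137, 135, 129], [151, 150, 143], [156, 155, 148]]
```

View pics/w3c.png

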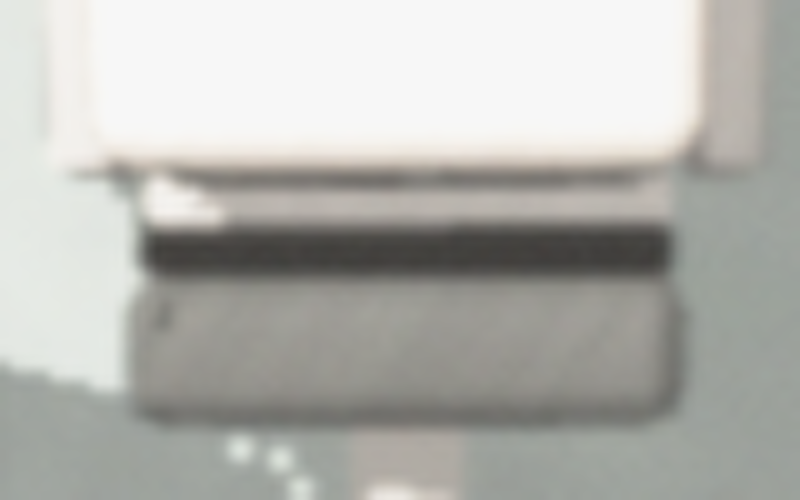

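The enlarged crop shows bare nest floor across the whole gap between the carrier face (row 170) and the pad (row 230). No brass stands proud, so the bush is flush. Next, press the release.

drive_tool(rows=[[0.01,-0.01,0.2,0,0,0],[0.01,-0.01,0.4,0,0,0],[0.01,-0.01,0.55,0,0,0],[0.01,-0.01,0.58,0,0,0],[0.01,-0.01,0.58,0,0,0]])

```text
time: 21.02
position: [546.7, -74.5, 113.0]
ee_rot: [[-0.23, 0.973, 0.0], [0.973, 0.23, -0.0], [-0.0, 0.0, -1.0]]
force: [0.1, 0.8, 0.9]
width: 0.006
grip_force: 0.0
```

drive_tool(rows=[[0,0,0.015,0,0,0],[0,0,0.03,0,0,0],[0,0,0.03,0,0,0]])

```text
time: 21.4
position: [547.2, -74.2, 109.1]
ee_rot: [[-0.231, 0.973, 0.002], [0.973, 0.231, -0.0], [-0.001, 0.002, -1.0]]
force: [0.7, -0.6, 1.7]
width: 0.002
grip_force: 0.7
```

drive_tool(rows=[[0,0,0.01,0,0,0],[0,0,0.02,0,0,0],[0,0,0.02,0,0,0]])

```text
time: 21.78
position: [547.2, -74.2, 105.6]
ee_rot: [[-0.231, 0.973, 0.002], [0.973, 0.231, -0.0], [-0.001, 0.002, -1.0]]
force: [1.8, -0.4, 3.7]
width: 0.005
grip_force: 1.7
```

drive_tool(rows=[[0,0,0.01,0,0,0],[0,0,0.015,0,0,0],[0,0,0.015,0,0,0]])

```text
time: 22.15
position: [547.1, -74.2, 103.3]
ee_rot: [[-0.231, 0.973, 0.001], [0.973, 0.231, -0.0], [-0.001, 0.001, -1.0]]
force: [3.1, -0.6, 4.1]
width: 0.005
grip_force: 2.2
```

drive_tool(rows=[[0,0,0.005,0,0,0],[0,0,0.005,0,0,0],[0,0,0.005,0,0,0],[0,0,0.005,0,0,0],[0,0,0.005,0,0,0],[0,0,0.005,0,0,0],[0,0,0.005,0,0,0],[0,0,0.005,0,0,0],[0,0,0.005,0,0,0],[0,0,0.005,0,0,0],[0,0,0.005,0,0,0],[0,0,0.005,0,0,0]])

```text
time: 23.65
position: [546.7, -74.1, 102.4]
ee_rot: [[-0.231, 0.973, 0.001], [0.973, 0.231, -0.0], [-0.0, 0.001, -1.0]]
force: [3.6, 0.5, 6.1]
width: 0.005
grip_force: 2.5
```

```bash
python3 - <<'E'
from h import *
w=grab('wrist','w4');s=telemetry.read_state();print(s['time'],s['position'],s['force'])
cv2.imwrite('pics/w4c.png',cv2.resize(cv2.cvtColor(w['img'],cv2.COLOR_RGB2BGR)[:330,100:540],(800,600),interpolation=cv2.INTER_CUBIC))
E
```

```text
23.7 [546.69569408 -74.06242497 102.39699281] [ 4.13957813 -0.18597686  4.62136781]
```

View pics/w4c.png

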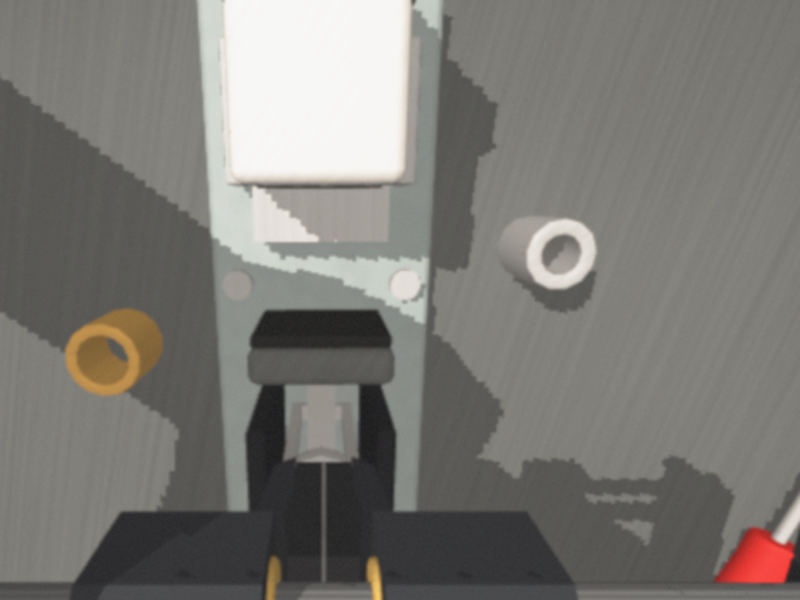

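The wrist view shows the jaw fully back against the head, its top at rows 347-384. The carrier is still in the nest (near edge at row 183), with no brass proud and the nest floor clear. I'll verify the jaw x numerically.

```bash
python3 - <<'E'
from h import *
w=load('w4');th=np.radians(103.6);R=np.array([[np.cos(th),-np.sin(th)],[np.sin(th),np.cos(th)]]);o=np.array([543.5,-62.])
g=lambda u,v,z:(R.T@(ray(w,u/1.818+100,v/1.818,z)[:2]-o)).round(1)
print('jaw',g(320,347,80),g(320,384,80),'car',g(228,182,80),g(405,182,80))
tcp=telemetry.read_state()['position'];print('tcp',R.T@(tcp[:2]-o),'carrier',o+R@[96,0])
T=np.array([443.4,311.3])
print('tray in clamp',R.T@(T-o))
E
```

```text
jaw [22.8 -0.2] [11.  -0.1] car [70.2 25.2] [ 70.  -24.2]
tcp [-12.4756489   -0.26970592] carrier [520.92635714  31.30825606]
tray in clamp [386.37076704   9.51474534]
```

The jaw is fully back (plate back at about 12). Now raise, open, and move over the carrier.

drive_tool(rows=[[0,0,-0.1,0,0,0],[0,0,-0.3,0,0,0],[0,0,-0.5,0,0,0],[0.2,0,-0.67,0,0,0],[0.5,0,-0.67,0,0,0],[0.72,0,-0.67,0,0,0],[0.72,0,-0.67,0,0,0],[0.72,0,-0.67,0,0,0]])

```text
time: 24.7
position: [520.4, 30.7, 202.1]
ee_rot: [[-0.231, 0.973, -0.003], [0.973, 0.231, -0.001], [0.0, -0.003, -1.0]]
force: [0.8, 0.8, -0.4]
width: 0.009
grip_force: 0.0
```

drive_tool(rows=[[0,0,0,0,0,0],[0,0,0,0,0,0],[0,0,0,0,0,0],[0,0,0,0,0,0],[0,0,0,0,0,0],[0,0,0,0,0,0],[0,0,0,0,0,0],[0,0,0,0,0,0]], gripper=1)

```text
time: 25.7
position: [521.5, 31.1, 202.7]
ee_rot: [[-0.231, 0.973, 0.0], [0.973, 0.231, -0.0], [-0.0, -0.0, -1.0]]
force: [0.6, 0.1, 1.0]
width: 0.891
grip_force: 0.0
```

```bash
python3 - <<'E'
from h import *
w=grab('top','t5')
th=np.radians(103.6);R=np.array([[np.cos(th),-np.sin(th)],[np.sin(th),np.cos(th)]]);o=np.array([543.5,-62.])
s=telemetry.read_state();print(s['time'],s['position'],s['width'],'tcp',R.T@(s['position'][:2]-o))
E
```

```text
25.75 [521.48991316  31.06318818 202.71516533] 0.9339136756119726 tcp [95.62928783 -0.49012869]
```

drive_tool(rows=[[0,0,0.2,0,0,0],[0,0,0.4,0,0,0],[0,0,0.6,0,0,0],[0,0,0.75,0,0,0],[0,0,0.87,0,0,0],[0,0,0.95,0,0,0],[0,0,1,0,0,0],[0,0,1,0,0,0]])

```text
time: 26.75
position: [521.4, 31.0, 52.5]
ee_rot: [[-0.231, 0.973, -0.0], [0.973, 0.231, -0.0], [0.0, -0.0, -1.0]]
force: [0.0, 0.5, 0.5]
width: 0.998
grip_force: 0.0
```

drive_tool(rows=[[0,0,0.02,0,0,0],[0,0,0.02,0,0,0],[0,0,0.02,0,0,0],[0,0,0.02,0,0,0],[0,0,0.02,0,0,0],[0,0,0.02,0,0,0],[0,0,0.02,0,0,0],[0,0,0.02,0,0,0]], gripper=-1)

```text
time: 27.75
position: [521.3, 31.0, 49.9]
ee_rot: [[-0.231, 0.973, -0.001], [0.973, 0.231, -0.0], [-0.0, -0.001, -1.0]]
force: [-3.7, -0.4, 5.5]
width: 0.568
grip_force: 30.0
```

Gripped at 50 mm. Lift.

drive_tool(rows=[[0,0,-0.03,0,0,0],[0,0,-0.08,0,0,0],[0,0,-0.16,0,0,0],[0,0,-0.26,0,0,0],[0,0,-0.38,0,0,0],[0,0,-0.5,0,0,0],[0,0,-0.6,0,0,0],[0,0,-0.6,0,0,0]])

```text
time: 28.75
position: [522.9, 31.2, 141.9]
ee_rot: [[-0.231, 0.973, 0.004], [0.973, 0.231, 0.0], [-0.001, 0.004, -1.0]]
force: [-0.7, 0.2, -3.3]
width: 0.565
grip_force: 30.0
```

drive_tool(rows=[[0.1,0,0,0,0,0],[0.25,-0.01,0,0,0,0],[0.45,-0.02,0,0,0,0],[0.65,-0.02,0,0,0,0],[0.85,-0.03,0,0,0,0],[0.97,-0.03,0,0,0,0],[0.97,-0.03,0,0,0,0]])

```text
time: 29.62
position: [482.7, 172.7, 139.0]
ee_rot: [[-0.233, 0.972, -0.001], [0.972, 0.233, -0.0], [-0.0, -0.001, -1.0]]
force: [0.4, -0.5, -2.7]
width: 0.567
grip_force: 30.0
```

drive_tool(rows=[[0.1,0,0,0,0,0],[0.25,-0.01,0,0,0,0],[0.45,-0.02,0,0,0,0],[0.65,-0.02,0,0,0,0],[0.85,-0.03,0,0,0,0],[0.97,-0.03,0,0,0,0],[0.97,-0.03,0,0,0,0],[0.97,-0.03,0,0,0,0]])

```text
time: 30.62
position: [445.8, 311.4, 139.5]
ee_rot: [[-0.23, 0.973, -0.0], [0.973, 0.23, -0.001], [-0.001, -0.0, -1.0]]
force: [-0.3, -0.5, -3.0]
width: 0.565
grip_force: 30.0
```

```bash
python3 - <<'E'
from h import *
w=grab('wrist','w6');s=telemetry.read_state();print(s['time'],s['position'],s['force'],s['width'],s['grip_force'])
T=np.array([443.4,311.3]);c=s['ee_rot'];d=np.array([*(T-s['position'][:2]),0]);print('to tray, tool axes',np.array(c).T@d)
i=cv2.cvtColor(w['img'],cv2.COLOR_RGB2BGR);h=cv2.cvtColor(i,cv2.COLOR_BGR2HSV);m=(((h[...,0]<8)|(h[...,0]>172))&(h[...,1]>150)&(h[...,2]>60)).astype(np.uint8)
n,l,st,ce=cv2.connectedComponentsWithStats(m);print(st[st[:,4]>300].tolist())
cv2.imwrite('pics/w6b.png',cv2.resize(i,(800,600)))
E
```

```text
30.675 [445.79262635 311.25711083 139.53525703] [-0.9402666   0.63216274 -2.97852548] 0.566646418596965 29.99965548980981
to tray, tool axes [ 5.91848599e-01 -2.31866669e+00  5.63880200e-04]
[[0, 0, 560, 420, 208403], [243, 0, 264, 58, 10018], [186, 110, 195, 148, 16779]]
```

View pics/w6b.png

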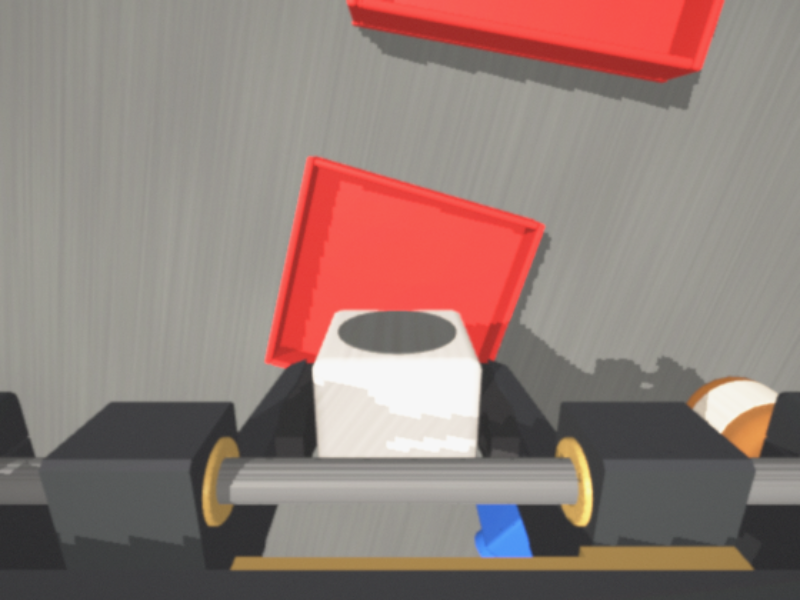

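The wrist view shows the carrier level in the grip above the small tray. Tray rim corners are at (311,157), (543,226) and (267,362). I'll refine the tray centre from those.

```bash
python3 - <<'E'
from h import *
w=load('w6');s=telemetry.read_state()
a,b,c=[ray(w,u*.7,v*.7,28)[:2] for u,v in((311,157),(543,226),(267,362))]
T=(b+c)/2;print(a,b,c,np.linalg.norm(a-b),np.linalg.norm(a-c),T)
print('tool',np.array(s['ee_rot']).T@np.array([*(T-s['position'][:2]),0]),s['position'])
E
```

```text
[382.73860461 376.67713795] [518.74308434 370.14840592] [377.07755426 248.63718669] 136.16109153324518 128.16503661113788 [447.9103193  309.39279631]
tool [-2.30126531e+00  1.63232027e+00  7.75123528e-04] [445.79262635 311.25711083 139.53525703]
```

drive_tool(rows=[[0,0,0.1,0,0,0],[0,0,0.25,0,0,0],[0,0,0.4,0,0,0],[0,0,0.53,0,0,0],[0,0,0.63,0,0,0],[0,0,0.7,0,0,0],[0,0,0.73,0,0,0],[0,0,0.74,0,0,0],[0,0,0.74,0,0,0]])

```text
time: 31.8
position: [446.1, 312.5, 29.2]
ee_rot: [[-0.231, 0.973, 0.001], [0.973, 0.231, 0.001], [0.0, 0.001, -1.0]]
force: [-0.9, 0.0, -3.4]
width: 0.562
grip_force: 30.0
```

drive_tool(rows=[[0,0,0.01,0,0,0],[0,0,0.02,0,0,0],[0,0,0.02,0,0,0],[0,0,0.02,0,0,0]])

```text
time: 32.3
position: [445.6, 312.1, 25.8]
ee_rot: [[-0.231, 0.973, 0.0], [0.973, 0.231, 0.0], [0.0, 0.0, -1.0]]
force: [-0.1, 0.3, -3.2]
width: 0.568
grip_force: 30.0
```

drive_tool(rows=[[0,0,0.005,0,0,0],[0,0,0.01,0,0,0],[0,0,0.01,0,0,0],[0,0,0.01,0,0,0]])

```text
time: 32.8
position: [445.6, 312.1, 24.2]
ee_rot: [[-0.231, 0.973, -0.0], [0.973, 0.231, -0.0], [-0.0, -0.0, -1.0]]
force: [-0.5, 0.8, -3.3]
width: 0.562
grip_force: 30.0
```

drive_tool(rows=[[0,0,0.005,0,0,0],[0,0,0.01,0,0,0],[0,0,0.01,0,0,0],[0,0,0.01,0,0,0]])

```text
time: 33.3
position: [445.7, 312.2, 23.9]
ee_rot: [[-0.231, 0.973, -0.0], [0.973, 0.231, -0.0], [-0.0, -0.0, -1.0]]
force: [-3.1, -2.5, 5.7]
width: 0.57
grip_force: 30.0
```

The carrier is touching the floor, so I'll open part-way to clear the walls and then lift.

drive_tool(rows=[[0,0,0,0,0,0],[0,0,0,0,0,0],[0,0,0,0,0,0],[0,0,0,0,0,0],[0,0,0,0,0,0]], gripper=0.4)

```text
time: 33.92
position: [445.6, 312.1, 22.6]
ee_rot: [[-0.231, 0.973, -0.0], [0.973, 0.231, -0.0], [-0.0, -0.0, -1.0]]
force: [0.1, -0.5, 0.3]
width: 0.7
grip_force: 0.0
```

drive_tool(rows=[[0,0,-0.05,0,0,0],[0,0,-0.15,0,0,0],[0,0,-0.35,0,0,0],[0,0,-0.6,0,0,0],[0,0,-0.9,0,0,0],[-0.2,0,-1,0,0,0],[-0.6,0,-1,0,0,0],[-0.6,0,-1,0,0,0],[-0.6,0,-1,0,0,0]])

```text
time: 35.05
position: [466.6, 224.8, 173.6]
ee_rot: [[-0.229, 0.973, 0.001], [0.973, 0.229, 0.001], [0.001, 0.001, -1.0]]
force: [-0.8, 0.6, -0.0]
width: 0.701
grip_force: 0.0
```

```bash
python3 - <<'E'
from h import *
w=grab('wrist','w7');grab('top','t7');s=telemetry.read_state();print(s['time'],s['position'],s['force'],s['width'])
# bright block top
i=w['img'];m=((i.min(2)>205)).astype(np.uint8);n,l,st,ce=cv2.connectedComponentsWithStats(m)
for k in range(1,n):
    if st[k,4]>300:
        p=ray(w,*ce[k],54)[:2];r=cv2.minAreaRect(cv2.findNonZero((l==k).astype(np.uint8)));q=[ray(w,*c,54)[:2] for c in cv2.boxPoints(r)]
        print(st[k].tolist(),'rel tray',p-[447.9,309.4],[np.linalg.norm(q[j]-q[j-1]).round(1) for j in range(2)])
E
```

```text
35.15 [466.19376811 225.48607257 173.00719096] [-0.05387738 -0.00518176  1.34238359] 0.6980995788242773
[246, 65, 62, 62, 3762] rel tray [-1.770411    2.32691878] [np.float64(50.0), np.float64(45.7)]
[478, 170, 65, 59, 1080] rel tray [204.35635018 -28.44208803] [np.float64(38.0), np.float64(54.9)]
[248, 353, 11, 37, 325] rel tray [  36.10402747 -270.50886229] [np.float64(48.1), np.float64(10.4)]
```

The block's top measures about 50 x 46 mm at floor height. It sits flat within 3 mm of the tray centre and is released, with the arm clear.

```bash
python3 -c "
from cell import sign_off
print(sign_off())"
```

```text
the job is handed in; nothing more can be done
None
```

The job is handed in at about 35 s: camera checks showed the bush flush, the jaw fully back, and the carrier flat and released within 3 mm of the tray centre; the highest push I read on the clamp was about 18 N, though force was only read at the end of each move.

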